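# Set the suction-electrode carrier home on its dock and fill it

## Task

Without lifting it, turn the round electrode carrier on its dock by pushing its paddle round until the paddle faces the dock's arrow and the feet drop into their pockets, then press the carrier's hub down past the stiff catch until it is fully home. Then stand the two loose suction electrodes from the steel tray cup down in the two empty wells, one each. Be gentle with the carrier and leave the electrode already in it and the other things alone.

Things in the scene. Friction and masses are not known exactly. Their poses are not given: they have to be found in the camera images.
- dock: White square base plate, 190 mm, 32 mm high, fixed; origin at the centre of its underside, on the carrier's turning axis; z up, +x points to the arrow's tab (143 mm out). Three pockets take the carrier's feet in one orientation only; a centre bore holds its pivot pin. A stiff catch in the bore yields to about 10 N (carrier's weight included) and stays where pressed.
- dock_arrow (a point): Point of the dock's arrow (dark steel, raised 3 mm above the 32 mm plate), 120 mm from the dock's axis; the arrow points inward to the axis.
- carrier: Grey round carrier, 0.5 kg, turns freely on the dock. Origin on its axis at its feet's undersides; +x along the paddle, z up. Deck 170 mm across, top 16 mm above the origin. Origin above the dock's underside: 32 mm riding on the plate (start); 28 mm when turned right, feet dropped onto the catch, pockets blocking any turn; 22 mm when pressed fully home.
- carrier_paddle (a point): Top of the paddle's middle, 100 mm from the carrier's axis, 46 mm above the carrier's origin. The paddle is an upright block beyond the deck's rim, 36 mm long radially (82 to 118 mm from the axis), 12 mm thick, its upper 30 mm (16 to 46 mm above the origin) free to push against.
- carrier_hub (a point): Centre of the hub's flat top (24 mm across, conical sides), on the carrier's axis, 30 mm above its origin: the place to press.
- well_a (a point): Centre of the floor of the well at +60 degrees from the paddle, 52 mm from the axis. Wells: 46 mm inside, 54 mm outside, walls 18 mm high above the floor (the deck). This one already holds electrode_3.
- well_b (a point): The same for the well at 180 degrees from the paddle; empty.
- well_c (a point): The same for the well at 300 degrees from the paddle; empty.
- electrode_1: Loose suction electrode standing in the tray: steel cup below (36 mm across, 14 mm high, foot edge bevelled 3 mm), neck 16 mm, dark rubber bulb above (40 mm across from 42 to 56 mm high, top at 70 mm), 60 g. Origin at the centre of its underside, z up.
- electrode_2: The second loose electrode in the tray, the same.
- electrode_3: The same kind of electrode, standing in well_a from the start; its top is 86 mm above the carrier's origin.
- tray: Low steel tray 230 x 180 mm, 22 mm high, floor 3 mm, fixed; origin at the centre of its underside.
- cream_jar: Small white jar with a lid, 40 mm across, 55 mm high, in the tray too; leave it. Origin at its underside.
- wash_bottle: White wash bottle with a long thin spout, 62 mm across, 205 mm high; leave it. Origin at its underside.
- tape_roll: Roll of tape lying flat, 64 mm across, 24 mm high; leave it. Origin at its underside.
- gel_bottle: Clear gel bottle, 52 mm across, 120 mm high; leave it. Origin at its underside.
- steel_bowl: Steel bowl, 110 mm across, 45 mm high; leave it. Origin at its underside.
- penlight: Penlight lying on the table, 130 mm long, 14 mm thick; leave it. Origin at its underside.

How it is judged:
On the way, in this order (a step that is already met when the one before it is completed fails the run):
1. the carrier is turned until its paddle faces the dock's arrow (within 6 mm sideways at the paddle) and its feet have dropped at least 2.5 mm into the pockets (x of carrier_paddle in the frame of dock above 0.09 m and y of carrier_paddle in the frame of dock between -0.006 and 0.006 m and z of carrier in the frame of dock below 0.0295 m), for 0.05 s.
2. then the carrier is pressed down past the catch until it is fully home, its deck level on the dock (within 1.5 mm) (x of carrier_paddle in the frame of dock above 0.09 m and y of carrier_paddle in the frame of dock between -0.006 and 0.006 m and z of carrier in the frame of dock below 0.0235 m and angle between carrier's own z axis and vertical below 0.035 rad), for 0.2 s.
3. then both loose electrodes stand cup down on the floors of the two empty wells, one in each (((horizontal distance between electrode_1 and well_b below 0.007 m and distance between electrode_1 and well_b below 0.008 m and angle between each of electrode_1, electrode_2's own z axis and vertical below 0.15 rad and horizontal distance between electrode_2 and well_c below 0.007 m and distance between electrode_2 and well_c below 0.008 m) or (horizontal distance between electrode_1 and well_c below 0.007 m and distance between electrode_1 and well_c below 0.008 m and angle between each of electrode_1, electrode_2's own z axis and vertical below 0.15 rad and horizontal distance between electrode_2 and well_b below 0.007 m and distance between electrode_2 and well_b below 0.008 m))), for 0.2 s.
At the end, for the whole second after the job is handed in: Carrier home on the dock within 1.5 mm, level within 2 degrees, paddle within 6 mm of facing the arrow; electrodes 1 and 2 in wells b and c, one in each, electrode 3 still in well a, all cup down on the floor, within 7 mm of the well's centre, upright within 8 degrees; all at rest (all of step 2 and ((horizontal distance between electrode_1 and well_b below 0.007 m and distance between electrode_1 and well_b below 0.008 m and angle between each of electrode_1, electrode_2's own z axis and vertical below 0.15 rad and horizontal distance between electrode_2 and well_c below 0.007 m and distance between electrode_2 and well_c below 0.008 m) or (horizontal distance between electrode_1 and well_c below 0.007 m and distance between electrode_1 and well_c below 0.008 m and angle between each of electrode_1, electrode_2's own z axis and vertical below 0.15 rad and horizontal distance between electrode_2 and well_b below 0.007 m and distance between electrode_2 and well_b below 0.008 m)) and horizontal distance between electrode_3 and well_a below 0.007 m and distance between electrode_3 and well_a below 0.008 m and angle between electrode_3's own z axis and vertical below 0.15 rad and linear speed of each of carrier, electrode_1, electrode_2, electrode_3 below 0.02 m/s); the robot touches nothing.
It fails at once if the carrier is lifted more than 6 mm above the height at which its feet ride on the dock (z of carrier in the frame of dock above 0.038 m).
It fails at once if the carrier is pushed or pressed with more than 50 N (contact force between any of the arm, the fingers and carrier above 50 N).
It fails at once if electrode_3 is knocked or taken out of its well (over 15 mm from the well's floor centre) (distance between electrode_3 and well_a above 0.015 m).
It fails at once if a bystander (jar, wash bottle, tape roll, gel bottle, bowl or penlight) is moved more than 30 mm (distance of any of cream_jar, wash_bottle, tape_roll, gel_bottle, steel_bowl, penlight from where it was at the start of the episode above 0.03 m).
It also fails if it takes over 72 s, if anything falls off the work surface, if the arm or the gripper's body presses on something with over 40 N, if the wrist force passes 120 N, or if a joint passes its speed limit or range.

## Robot

A 6-joint arm with a two-finger parallel gripper is mounted at the origin on the work surface. World frame = base frame: x ahead of the robot, y to its left, z up, the work surface at z = 0. Lengths are in m, angles in rad, forces in N, time in s.
With the tool pointing down it reaches from about 0.25 to 0.8 m from the base axis. Payload 8.5 kg.
Tool frame: the origin (TCP) lies between the finger pads; the fingertips stand tip_extent ahead of it and the grasp point (between the pads) lies 3 mm ahead of it (tip_extent is the distance from the TCP to the fingertips, in m); z points along the fingers, y is the line along which they close (so a half turn about z gives the same grasp; the last joint's range is limited). The gripper opens to 85 mm and grips with 20 to 120 N. Pads are 22 mm wide; open, the fingers measure 114 mm over their backs; the gripper's body (76 mm by 85 mm) begins 54 mm behind the grasp point. The pads swing forward as they close: fully open they stand 13 mm farther back than shut.
Start: joints at [0, 0.238, -0.013, 1.319, 0, 1.571], TCP at [0.525, -0, 0.253] pointing down, gripper open.
Joint ranges: [-2.66, 2.66], [-1.03, 1.9], [-1.14, 1.46], [-1.82, 2.27], [-1.45, 1.34], [-3.14, 3.14]. Speed limits (rad/s): [2.22, 2.22, 2.79, 3.14, 3.14, 3.14].

## Interface

Orientations are given as a 3x3 rotation matrix whose columns are the frame's x, y, z axes.
In Python, from station import get_obs, get_image, calibration, finish_job, tip_extent gives the robot as it stands. The module is installed in compiled form; this text tells all that it offers.
- The arm moves only by the tool apply_moves, never from a script. Its argument "motion" is a list of rows, each an object with "slide": the shift along the tool's x, y, z each as a share of 40 mm, from -1 to 1, a list of three; "yaw": the turn about the tool's z as a share of 60 degrees, from -1 to 1; "gripper": the opening, from -1 (shut) to 1 (fully open). A call has 1 to 10 rows; each row shifts and turns the commanded pose from where the row before left it, along the tool's axes as they then stand; what a row does not reach is not made up. A row lasts 1/10 s, in which the tool goes at most 50 mm and 8.59 degrees, less where a joint would pass 70% of its speed; a pose out of reach is approached as far as the arm can. A call with a number of a shift or a turn outside -1 to 1 is refused whole. A call with a gripper value outside its range is refused whole. The fingers move at their own pace and stop on an object; "squeeze" is the grip in N (left out, the last holds). Time passes only in rows, so rows that do not move let the fingers close. It gives the time, the measured TCP pose, the force, the opening and the grip force at its end, in the units of the state.
- get_obs(): the state, without advancing time (a new reading comes with each control period).
- get_image(name): name is "scene" or "side" or "wrist"; returns the picture (400x640x3 uint8, red, green, blue); there is no depth.
- calibration(name): a dict with "camera_matrix" (3x3 intrinsics, pixels), "rvec" (rotation vector, rad) and "tvec" (3), from world to camera coordinates, as OpenCV has them; the wrist camera has in their place "T_tool_cam" (4x4, takes a point from camera to tool coordinates, whose origin is the TCP and whose axes are the flange's). Camera axes: x right, y down, z forward; pixel columns grow to the right and rows downward; lengths in m; the calibration is good to about 2 mm. A picture is of the moment at which its call begins: read the wrist's pose just before it. calibration takes no time and is no camera call.
- finish_job(): hands the job in; it is judged then, once.
The state is a dict: "time": time; "joints": joint angles; "joint_vel": joint speeds; "joint_torque": joint torques, N m; "tcp_pos": TCP position; "eef_rot": TCP orientation; "ft_force": force on the tool from outside, world axes, zero at the start; "moment": the same for the moment, N m; "width": finger opening in m; "gripper_force": force on a finger pad.
Only numpy, scipy, OpenCV 4.12 (cv2) and the standard library are available. Lean on these libraries where they do the work, as an engineer would, in place of code of your own. Each camera call takes 0.05 s, during which the arm holds its last target. There are 200 camera calls.

## Working session

There is one attempt and no reset: what is moved stays moved. The work goes in short steps, Python scripts to look and compute and a tool call to move; the robot and the scene stay as the last step left them, time stands still between calls to the robot, and variables do not carry over. Pictures are saved under pics/ and viewed, at most 10 in all, crops included, and the job is handed in when it is done.

Besides the shell and the picture viewer there is one more tool, called as a command line: name --argument value ..., lists and objects as JSON in quotes. apply_moves: Moves the arm, as the interface text tells. Its arguments: {"type":"object","properties":{"motion":{"type":"array"},"squeeze":{"type":"number"}},"required":["motion"]}

```bash
mkdir -p pics; python3 - <<'E'
from station import *
import cv2,numpy as np
o=get_obs();print(o['tcp_pos'],o['eef_rot'],o['width'],tip_extent,o['time'])
for n in("scene","side"):
    cv2.imwrite(f"pics/{n}0.png",get_image(n)[:,:,::-1]);print(n,calibration(n))
print(calibration("wrist"))
E
```

```text
[ 5.24632101e-01 -1.28589223e-05  2.52682701e-01] [[-3.41934511e-06  9.99999011e-01 -1.40648190e-03]
 [ 1.00000000e+00  3.40052296e-06 -1.33848306e-05]
 [-1.33800346e-05 -1.40648194e-03 -9.99999011e-01]] 0.08509560665729554 0.022 0.0
scene {'camera_matrix': array([[442.67248866,   0.        , 321.12815816],
       [  0.        , 442.67248866, 198.58438006],
       [  0.        ,   0.        ,   1.        ]]), 'rvec': array([ 1.96627879,  1.55585755, -0.56456304]), 'tvec': array([-0.12056845, -0.34154516,  1.65823153])}
side {'camera_matrix': array([[417.54788652,   0.        , 312.35659611],
       [  0.        , 417.54788652, 197.79691617],
       [  0.        ,   0.        ,   1.        ]]), 'rvec': array([ 2.16958275, -0.17239368,  0.11157965]), 'tvec': array([-0.53318057,  0.10790802,  1.13023328])}
{'camera_matrix': array([[285.72123541,   0.        , 318.54587721],
       [  0.        , 285.72123541, 196.70624654],
       [  0.        ,   0.        ,   1.        ]]), 'T_tool_cam': array([[ 3.15564732e-04, -9.58782798e-01, -2.84139836e-01,
         7.29060264e-02],
       [ 9.99997944e-01, -2.66609003e-04,  2.01022221e-03,
        -8.16240280e-05],
       [-2.00312071e-03, -2.84139887e-01,  9.58780743e-01,
        -1.21386017e-01],
       [ 0.00000000e+00,  0.00000000e+00,  0.00000000e+00,
         1.00000000e+00]])}
```

View pics/scene0.png

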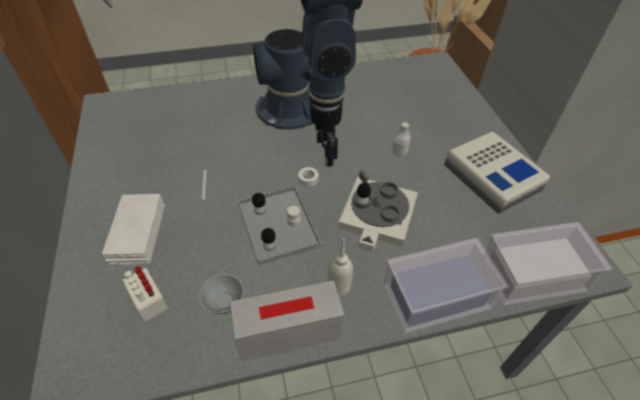

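View pics/side0.png

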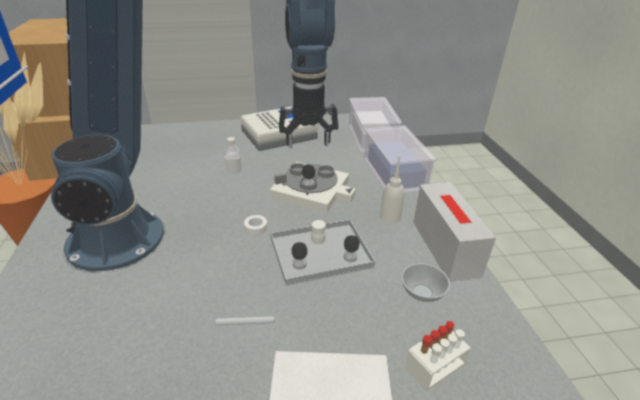

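```bash
cat > h.py <<'E'
import cv2,numpy as np
from station import *
def ray(n,uv,z,obs=None):
    c=calibration(n);K=c['camera_matrix']
    if n=='wrist':
        T=np.eye(4);T[:3,:3]=obs['eef_rot'];T[:3,3]=obs['tcp_pos'];T=T@c['T_tool_cam'];R=T[:3,:3];C=T[:3,3]
    else:
        R=cv2.Rodrigues(c['rvec'])[0].T;C=-R@c['tvec']
    d=R@np.linalg.inv(K)@[*uv,1];return (C+d*(z-C[2])/d[2]).round(4)
def proj(n,P,obs=None):
    c=calibration(n);K=c['camera_matrix'];P=np.atleast_2d(P).astype(float)
    if n=='wrist':
        T=np.eye(4);T[:3,:3]=obs['eef_rot'];T[:3,3]=obs['tcp_pos'];T=np.linalg.inv(T@c['T_tool_cam'])
        q=P@T[:3,:3].T+T[:3,3]
    else: q=P@cv2.Rodrigues(c['rvec'])[0].T+c['tvec']
    q=q@K.T;return (q[:,:2]/q[:,2:]).round(1)
E
python3 - <<'E'
from h import *
a=cv2.imread('pics/scene0.png')[165:265,230:430]
b=cv2.imread('pics/side0.png')[145:290,230:390]
a=cv2.resize(a,None,fx=4,fy=4,interpolation=cv2.INTER_CUBIC)
cv2.imwrite('pics/c1.png',a)
cv2.imwrite('pics/c2.png',cv2.resize(b,None,fx=4,fy=4,interpolation=cv2.INTER_CUBIC))
o=get_obs();cv2.imwrite('pics/w0.png',get_image('wrist')[:,:,::-1])
for n,p,z in[('scene',(258,213),.003),('side',(299,264),.003),('scene',(368,240),.035),('side',(352,191),.035),('scene',(379,208),.03),('side',(311,187),.03)]:print(n,p,ray(n,p,z))
E
```

```text
scene (258, 213) [ 0.4841 -0.187   0.003 ]
side (299, 264) [ 0.4765 -0.1788  0.003 ]
scene (368, 240) [0.6732 0.0924 0.035 ]
side (352, 191) [0.6761 0.0793 0.035 ]
scene (379, 208) [0.5665 0.1609 0.03  ]
side (311, 187) [0.5573 0.1267 0.03  ]
```

View pics/c1.png

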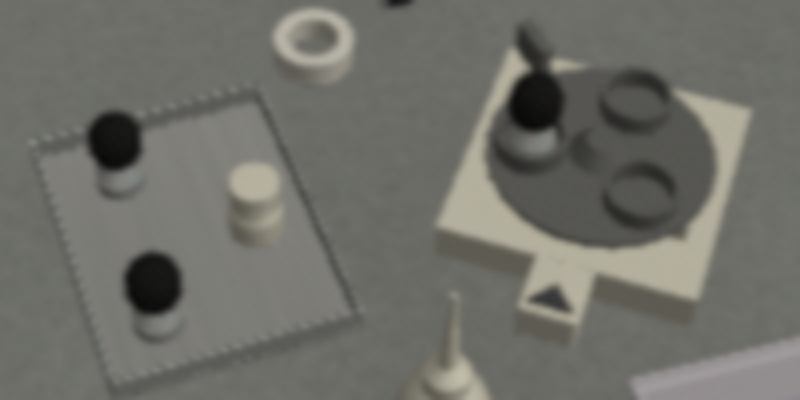

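View pics/c2.png

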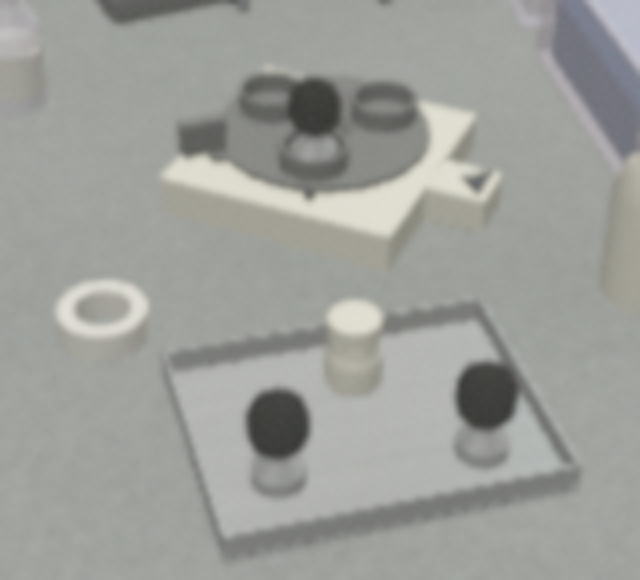

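View pics/w0.png

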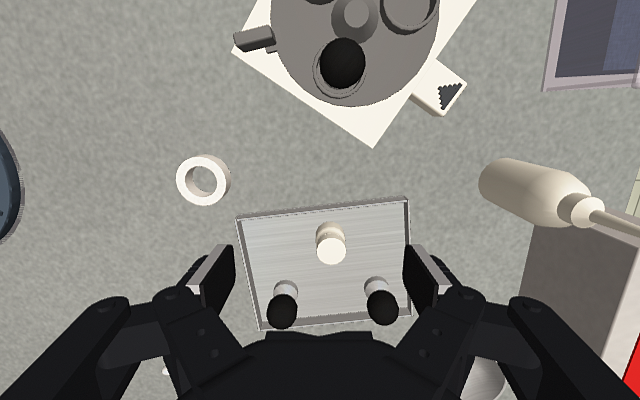

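The wrist image shows the hub top at about (356,15), paddle (253,35), the arrow near (445,90) and loose bulbs at (282,311) and (382,308). The jar is at (331,250). The scene and side crops show the same layout, with electrode_3 in the well beside the paddle.

```bash
python3 - <<'E'
from h import *
o=get_obs()
L=[('hub',.062,(377.5,202),None,(356,15)),('arrow',.035,(368.75,235.9),(345.6,190),(441,83)),('padtop',.078,(362.5,170.5),(280.5,176),(253,33)),
('e1',.052,(258.75,200),(299.5,251),(282,311)),('e2',.052,(268.25,235.75),(351.5,244),(382,308)),('e3',.097,(364,190.2),(308.7,172),(342,63)),
('jar',.058,(293.5,211),(318.7,224.5),(331,252)),('tape',.024,(308.5,176),(255.5,221),(203,181))]
for k,z,*ps in L:
    print(k,[ray(n,p,z,o)[:2].tolist() for n,p in zip(('scene','side','wrist'),ps) if p])
# dock corners top z=.032
print([ray('scene',(230+u/4,165+v/4),.032)[:2].tolist() for u,v in((437,228),(697,300),(750,108),(512,48))])
print([ray('wrist',p,.032,o)[:2].tolist() for p in((373,148),(232,52))])
E
```

```text
hub [[0.5688, 0.1516], [0.5609, 0.1621]]
arrow [[0.6603, 0.0987], [0.658, 0.0875], [0.6607, 0.1038]]
padtop [[0.452, 0.1411], [0.4637, 0.127], [0.4644, 0.1429]]
e1 [[0.477, -0.1794], [0.477, -0.1849], [0.4764, -0.1816]]
e2 [[0.6102, -0.1731], [0.6092, -0.1785], [0.6095, -0.177]]
e3 [[0.546, 0.1147], [0.5462, 0.1069], [0.5458, 0.1147]]
jar [[0.5449, -0.0901], [0.5405, -0.0965], [0.5403, -0.0914]]
tape [[0.3876, -0.0115], [0.3779, -0.0129], [0.3798, -0.0103]]
[[0.5925, 0.0325], [0.6937, 0.1914], [0.5337, 0.2948], [0.4333, 0.1365]]
[[0.5898, 0.0319], [0.4311, 0.1354]]
```

apply_moves --motion '[{"slide": [0.84, -0.325, 0], "yaw": 0, "gripper": -1}, {"slide": [0.84, -0.325, 0], "yaw": 0, "gripper": -1}, {"slide": [0.84, -0.325, 0], "yaw": 0, "gripper": -1}, {"slide": [0.84, -0.325, 0], "yaw": 0, "gripper": -1}, {"slide": [0.84, -0.325, 0], "yaw": 0, "gripper": -1}, {"slide": [0, 0, 0.5], "yaw": -0.096, "gripper": -1}, {"slide": [0, 0, 0.75], "yaw": -0.096, "gripper": -1}, {"slide": [0, 0, 0.75], "yaw": 0, "gripper": -1}, {"slide": [0, 0, 0.5], "yaw": 0, "gripper": -1}, {"slide": [0, 0, 0], "yaw": 0, "gripper": -1}]' --squeeze 20

```text
time: 1.15
tcp_pos: [0.4582, 0.1674, 0.1508]
eef_rot: [[-0.2, 0.98, -0.005], [0.98, 0.2, -0.002], [-0.001, -0.005, -1.0]]
ft_force: [-0.8, -0.1, 1.0]
width: -0.0
gripper_force: 0.0
```

```bash
python3 - <<'E'
from h import *
o=get_obs();cv2.imwrite('pics/w1.png',get_image('wrist')[:,:,::-1])
print(o['tcp_pos'],o['eef_rot'],o['joints'],o['width'])
print('gel',ray('scene',(401,153),0),'wash',ray('scene',(342,290),0),ray('wrist',(0,0),0.1,o))
E
```

```text
[0.45815667 0.16741081 0.15080129] [[-1.99849254e-01  9.79814627e-01 -4.85511343e-03]
 [ 9.79826363e-01  1.99842912e-01 -1.76302581e-03]
 [-7.57178474e-04 -5.10950753e-03 -9.99986660e-01]] [ 3.50322447e-01  2.37461352e-01 -2.87804157e-01  1.05069614e+00
  1.03349432e-05  1.71991655e+00] -9.776931650550381e-06
gel [0.3277 0.3237 0.    ] wash [ 0.7877 -0.0116  0.    ] [0.2691 0.2605 0.1   ]
```

View pics/w1.png

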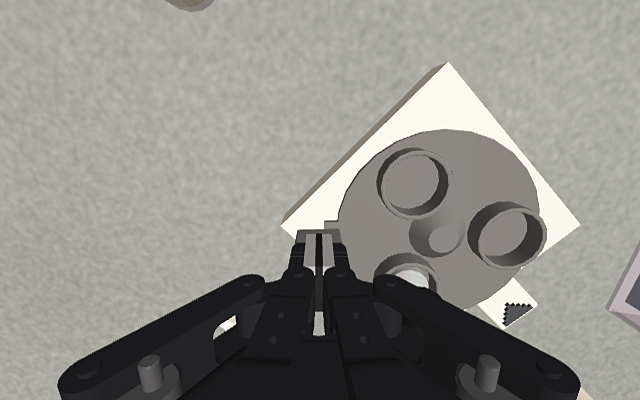

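The wrist view shows the hub top at about (441,239), well rims at (413,182) and (507,234), the arrow near (517,310), and the closed fingers behind the paddle at (332,225).

```bash
python3 - <<'E'
from h import *
o=get_obs()
print('hub',ray('wrist',(441,239),.062,o),'w1',ray('wrist',(413,182),.066,o),'w2',ray('wrist',(507,235),.066,o),'arrow',[ray('wrist',p,.035,o).tolist() for p in((504,302),(536,307),(505,327))])
print('corners',[ray('wrist',p,.032,o).tolist() for p in((281,224),(447,62),(580,224))])
print('gel',ray('wrist',(190,0),0,o))
print('padend',proj('wrist',[[.4645,.143,.078],[.447,.139,.078]],o))
E
```

```text
hub [0.5615 0.1624 0.062 ] w1 [0.524  0.2041 0.066 ] w2 [0.6093 0.1776 0.066 ] arrow [[0.6582, 0.1007, 0.035], [0.6913, 0.1016, 0.035], [0.6705, 0.0731, 0.035]]
corners [[0.4309, 0.1366, 0.032], [0.5348, 0.2953, 0.032], [0.6968, 0.191, 0.032]]
gel [0.3223 0.3051 0.    ]
padend [[318.6 247.5]
 [294.9 248. ]]
```

apply_moves --motion '[{"slide": [0, 0, 0.6], "yaw": 0, "gripper": -1}, {"slide": [0, 0, 0.6], "yaw": 0, "gripper": -1}, {"slide": [0, 0, 0.57], "yaw": 0, "gripper": -1}, {"slide": [0, 0, 0], "yaw": 0, "gripper": -1}, {"slide": [-0.134, -0.0295, 0], "yaw": -0.05, "gripper": -1}, {"slide": [-0.134, -0.0295, 0], "yaw": -0.05, "gripper": -1}, {"slide": [-0.134, -0.0295, 0], "yaw": -0.05, "gripper": -1}, {"slide": [-0.134, -0.0295, 0], "yaw": -0.05, "gripper": -1}, {"slide": [-0.134, -0.0295, 0], "yaw": -0.05, "gripper": -1}, {"slide": [-0.134, -0.0295, 0], "yaw": -0.05, "gripper": -1}]'

```text
time: 2.2
tcp_pos: [0.4646, 0.1357, 0.0846]
eef_rot: [[-0.495, 0.869, 0.002], [0.869, 0.495, 0.001], [0.0, 0.002, -1.0]]
ft_force: [-0.7, 0.9, -0.9]
width: 0.0001
gripper_force: 0.7
```

apply_moves --motion '[{"slide": [-0.134, -0.0295, 0], "yaw": -0.05, "gripper": -1}, {"slide": [-0.134, -0.0295, 0], "yaw": -0.05, "gripper": -1}, {"slide": [-0.134, -0.0295, 0], "yaw": -0.05, "gripper": -1}, {"slide": [-0.134, -0.0295, 0], "yaw": -0.05, "gripper": -1}, {"slide": [-0.134, -0.0295, 0], "yaw": -0.05, "gripper": -1}, {"slide": [-0.134, -0.0295, 0], "yaw": -0.05, "gripper": -1}, {"slide": [-0.134, -0.0295, 0], "yaw": -0.05, "gripper": -1}, {"slide": [-0.134, -0.0295, 0], "yaw": -0.05, "gripper": -1}, {"slide": [-0.134, -0.0295, 0], "yaw": -0.05, "gripper": -1}, {"slide": [-0.134, -0.0295, 0], "yaw": -0.05, "gripper": -1}]'

```text
time: 3.2
tcp_pos: [0.4925, 0.089, 0.0847]
eef_rot: [[-0.863, 0.505, 0.002], [0.505, 0.863, 0.001], [-0.001, 0.002, -1.0]]
ft_force: [-0.7, 1.1, -0.6]
width: 0.0001
gripper_force: 0.8
```

```bash
cat > st.py <<'E'
from h import *
o=get_obs();d=o['tcp_pos'][:2]-[.563,.163]
print(o['time'],o['tcp_pos'],'r',np.hypot(*d),'ang',np.degrees(np.arctan2(d[1],d[0])),'toolx',np.degrees(np.arctan2(o['eef_rot'][1,0],o['eef_rot'][0,0])),o['ft_force'],o['joints'].round(2) if hasattr(o['joints'],'round') else o['joints'])
E
python3 st.py; python3 -c "
from h import *
cv2.imwrite('pics/s2.png',cv2.resize(get_image('scene')[130:260,300:470,::-1],None,fx=4,fy=4,interpolation=2))"
```

```text
3.2 [0.49250544 0.08899658 0.08467975] r 0.10220561772869645 ang -133.60895501413373 toolx 149.65029813015383 [-0.72836643  1.14467492 -0.56758773] [ 0.18  0.31 -0.37  0.88  0.    0.71]
```

View pics/s2.png

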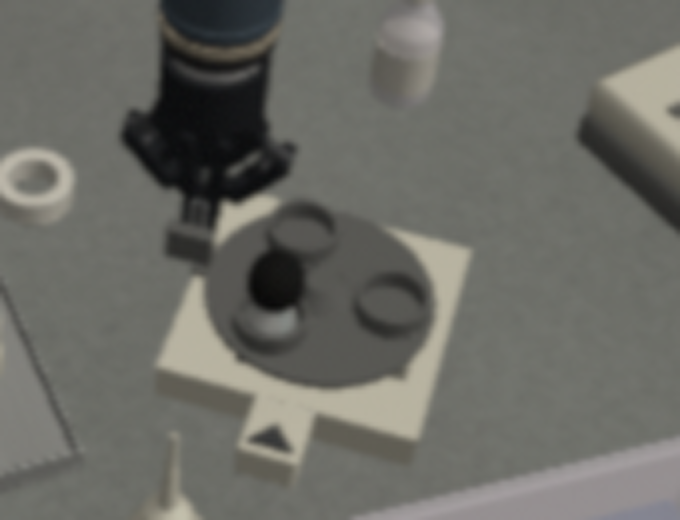

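The pushing works: the paddle, at about (190,240) in the crop, moves with the fingers and sits roughly 90° short of the arrow. I'll continue.

apply_moves --motion '[{"slide": [-0.134, -0.0295, 0], "yaw": -0.05, "gripper": -1}, {"slide": [-0.134, -0.0295, 0], "yaw": -0.05, "gripper": -1}, {"slide": [-0.134, -0.0295, 0], "yaw": -0.05, "gripper": -1}, {"slide": [-0.134, -0.0295, 0], "yaw": -0.05, "gripper": -1}, {"slide": [-0.134, -0.0295, 0], "yaw": -0.05, "gripper": -1}, {"slide": [-0.134, -0.0295, 0], "yaw": -0.05, "gripper": -1}, {"slide": [-0.134, -0.0295, 0], "yaw": -0.05, "gripper": -1}, {"slide": [-0.134, -0.0295, 0], "yaw": -0.05, "gripper": -1}, {"slide": [-0.134, -0.0295, 0], "yaw": -0.05, "gripper": -1}, {"slide": [-0.134, -0.0295, 0], "yaw": -0.05, "gripper": -1}]'

```text
time: 4.25
tcp_pos: [0.5392, 0.0623, 0.0842]
eef_rot: [[-1.0, 0.007, 0.001], [0.007, 1.0, 0.001], [-0.001, 0.001, -1.0]]
ft_force: [-1.7, 2.0, -0.6]
width: -0.0001
gripper_force: 0.8
```

apply_moves --motion '[{"slide": [-0.134, -0.0295, 0], "yaw": -0.05, "gripper": -1}, {"slide": [-0.134, -0.0295, 0], "yaw": -0.05, "gripper": -1}, {"slide": [-0.134, -0.0295, 0], "yaw": -0.05, "gripper": -1}, {"slide": [-0.134, -0.0295, 0], "yaw": -0.05, "gripper": -1}, {"slide": [-0.134, -0.0295, 0], "yaw": -0.05, "gripper": -1}, {"slide": [-0.134, -0.0295, 0], "yaw": -0.05, "gripper": -1}, {"slide": [-0.134, -0.0295, 0], "yaw": -0.05, "gripper": -1}, {"slide": [-0.134, -0.0295, 0], "yaw": -0.05, "gripper": -1}, {"slide": [-0.134, -0.0295, 0], "yaw": -0.05, "gripper": -1}, {"slide": [-0.134, -0.0295, 0], "yaw": -0.05, "gripper": -1}]'

```text
time: 5.25
tcp_pos: [0.5932, 0.0628, 0.0842]
eef_rot: [[-0.87, -0.493, 0.0], [-0.493, 0.87, 0.0], [-0.0, -0.0, -1.0]]
ft_force: [-2.5, 1.2, -0.7]
width: 0.0003
gripper_force: 0.8
```

```bash
python3 st.py; python3 -c "
from h import *
cv2.imwrite('pics/s3.png',cv2.resize(get_image('scene')[130:260,300:470,::-1],None,fx=4,fy=4,interpolation=2))"
```

```text
5.25 [0.59321248 0.0627868  0.08416109] r 0.10466842773555202 ang -73.22288724863589 toolx -150.42928757963494 [-2.52171567  1.2439514  -0.6810796 ] [ 0.11  0.46 -0.13  0.98  0.   -0.41]
```

apply_moves --motion '[{"slide": [-0.134, -0.015, 0], "yaw": -0.05, "gripper": -1}, {"slide": [-0.134, -0.015, 0], "yaw": -0.05, "gripper": -1}, {"slide": [-0.134, -0.015, 0], "yaw": -0.05, "gripper": -1}, {"slide": [-0.134, -0.015, 0], "yaw": -0.05, "gripper": -1}, {"slide": [-0.134, -0.0295, 0], "yaw": -0.05, "gripper": -1}, {"slide": [-0.134, -0.0295, 0], "yaw": -0.05, "gripper": -1}, {"slide": [-0.09, -0.02, 0], "yaw": -0.0333, "gripper": -1}]'

```text
time: 6.0
tcp_pos: [0.625, 0.0803, 0.084]
eef_rot: [[-0.649, -0.76, 0.001], [-0.76, 0.649, -0.0], [-0.0, -0.001, -1.0]]
ft_force: [-0.8, -1.0, 1.0]
width: -0.0
gripper_force: 0.9
```

apply_moves --motion '[{"slide": [-0.045, -0.01, 0], "yaw": -0.0167, "gripper": -1}, {"slide": [-0.045, -0.01, 0], "yaw": -0.0167, "gripper": -1}, {"slide": [-0.045, -0.01, 0], "yaw": -0.0167, "gripper": -1}, {"slide": [-0.045, -0.01, 0], "yaw": -0.0167, "gripper": -1}, {"slide": [-0.045, -0.01, 0], "yaw": -0.0167, "gripper": -1}]'

```text
time: 6.5
tcp_pos: [0.6317, 0.0863, 0.0825]
eef_rot: [[-0.579, -0.815, -0.0], [-0.815, 0.579, 0.0], [-0.0, 0.0, -1.0]]
ft_force: [0.1, -0.6, -1.1]
width: 0.0002
gripper_force: 0.6
```

```bash
python3 st.py; python3 -c "
from h import *
cv2.imwrite('pics/s4.png',cv2.resize(get_image('scene')[150:260,310:440,::-1],None,fx=5,fy=5,interpolation=2))"
```

```text
6.5 [0.63166607 0.08628006 0.08248364] r 0.10296105539543657 ang -48.17074398714636 toolx -125.41432260573832 [ 0.08390223 -0.57352472 -1.12704556] [ 0.14  0.52 -0.02  1.02  0.   -0.82]
```

View pics/s4.png

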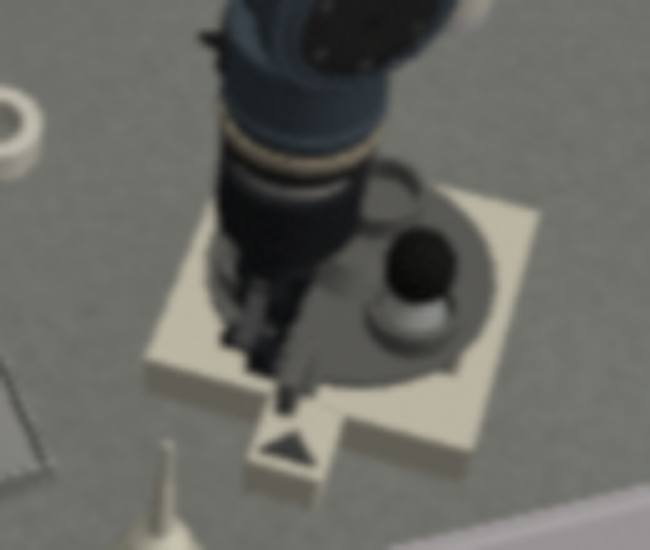

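The paddle, at about (295,385) in the crop, is a few degrees short of the arrow at (290,445). I'll creep on at 1° per row.

apply_moves --motion '[{"slide": [-0.045, -0.01, 0], "yaw": -0.0167, "gripper": -1}, {"slide": [-0.045, -0.01, 0], "yaw": -0.0167, "gripper": -1}, {"slide": [-0.045, -0.01, 0], "yaw": -0.0167, "gripper": -1}]'

```text
time: 6.85
tcp_pos: [0.6358, 0.0901, 0.0824]
eef_rot: [[-0.536, -0.845, -0.0], [-0.845, 0.536, 0.0], [-0.0, 0.0, -1.0]]
ft_force: [-0.5, 0.3, -0.4]
width: 0.0001
gripper_force: 0.0
```

apply_moves --motion '[{"slide": [-0.045, -0.01, 0], "yaw": -0.0167, "gripper": -1}, {"slide": [-0.025, -0.005, 0], "yaw": -0.01, "gripper": -1}]'

```text
time: 7.05
tcp_pos: [0.6378, 0.0922, 0.0825]
eef_rot: [[-0.512, -0.859, 0.0], [-0.859, 0.512, 0.0], [-0.0, 0.0, -1.0]]
ft_force: [0.4, -1.1, -0.5]
width: -0.0
gripper_force: 0.0
```

```bash
python3 st.py
```

```text
7.05 [0.63780524 0.09217317 0.08246419] r 0.10301584469944873 ang -43.43516862135881 toolx -120.7872645368969 [ 0.39145844 -1.12367818 -0.54868702] [ 0.14  0.53 -0.    1.03  0.   -0.89]
```

apply_moves --motion '[{"slide": [-0.03, -0.007, 0], "yaw": -0.0111, "gripper": -1}, {"slide": [-0.03, -0.007, 0], "yaw": -0.0111, "gripper": -1}]'

```text
time: 7.25
tcp_pos: [0.6394, 0.0938, 0.0824]
eef_rot: [[-0.492, -0.871, -0.0], [-0.871, 0.492, 0.0], [0.0, 0.0, -1.0]]
ft_force: [-0.4, -0.4, 0.6]
width: 0.0001
gripper_force: 0.0
```

apply_moves --motion '[{"slide": [-0.03, -0.007, 0], "yaw": -0.0111, "gripper": -1}, {"slide": [0, 0, 0], "yaw": 0, "gripper": -1}]'

```text
time: 7.45
tcp_pos: [0.6403, 0.0948, 0.0825]
eef_rot: [[-0.482, -0.876, -0.0], [-0.876, 0.482, 0.0], [-0.0, 0.0, -1.0]]
ft_force: [-0.1, 0.2, -0.9]
width: -0.0001
gripper_force: 0.0
```

apply_moves --motion '[{"slide": [0.2, 0, -0.5], "yaw": 0, "gripper": -1}, {"slide": [0, 0, -1], "yaw": 0, "gripper": -1}, {"slide": [0, 0, -1], "yaw": 0, "gripper": -1}, {"slide": [-0.75, 0.5, -0.5], "yaw": 0, "gripper": -1}, {"slide": [-0.75, 0.5, 0], "yaw": 0, "gripper": -1}, {"slide": [-0.7, 0.3, 0], "yaw": 0, "gripper": -1}, {"slide": [0, 0, 0], "yaw": 0, "gripper": -1}, {"slide": [0, 0, 0], "yaw": 0, "gripper": -1}]'

```text
time: 8.25
tcp_pos: [0.633, 0.1903, 0.2022]
eef_rot: [[-0.482, -0.876, -0.001], [-0.876, 0.482, -0.0], [0.001, 0.0, -1.0]]
ft_force: [-0.3, -1.4, 0.7]
width: -0.0001
gripper_force: 0.0
```

```bash
python3 - <<'E'
from h import *
import pickle
o=get_obs();im=get_image('wrist')[:,:,::-1].copy()
pickle.dump(o,open('o5.pkl','wb'));cv2.imwrite('pics/raw5.png',im)
print(o['tcp_pos'])
A=np.array([.563,.163]);t=np.radians(-33)
u=np.array([np.cos(t),np.sin(t)])
for r,z in((0,.058),(.1,.074),(.12,.035),(.082,.074),(.118,.074)):
    p=proj('wrist',[*(A+r*u),z],o)[0];print(r,p);cv2.circle(im,tuple(int(round(v)) for v in p),2,(0,0,255),-1)
cv2.imwrite('pics/w5.png',im)
E
```

```text
[0.63300961 0.19028545 0.20221698]
0 [371.9 128.2]
0.1 [257.6 120.2]
0.12 [245.3 117.6]
0.082 [278.9 121.8]
0.118 [236.2 118.5]
```

View pics/w5.png

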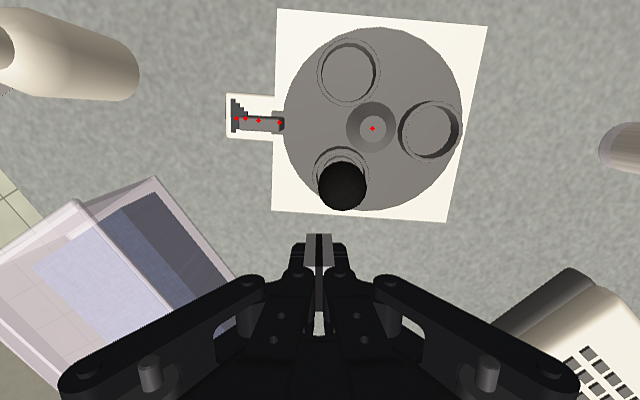

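The carrier is close to facing: the paddle is centred near (262,124) against the predicted dock line at row 120, the hub is at (372,128), and wells are at (348,72) and (429,131). I'll check the angle more precisely.

```bash
python3 - <<'E'
from h import *
import pickle
o=pickle.load(open('o5.pkl','rb'));im=cv2.imread('pics/raw5.png')
g=cv2.cvtColor(im,cv2.COLOR_BGR2GRAY)
m=((g>225)&(im.max(2).astype(int)-im.min(2)<40)).astype(np.uint8);m[230:]=0;m[:,:200]=0;m[:,520:]=0
def line(pts,n):
    f=cv2.fitLine(np.array(pts,np.float32),cv2.DIST_HUBER,0,.01,.01).ravel();return f
L=line([(np.where(m[r,255:400])[0].min()+255-.5,r) for r in list(range(20,85))+list(range(150,200))],0)
R=line([(np.where(m[r])[0].max()+.5,r) for r in range(40,210)],0)
T=line([(c,np.where(m[:,c])[0].min()-.5) for c in range(290,475)],0)
B=line([(c,np.where(m[:,c])[0].max()+.5) for c in list(range(280,310))+list(range(375,435))],0)
def X(a,b):
    s=np.linalg.solve(np.array([[a[0],-b[0]],[a[1],-b[1]]]),[b[2]-a[2],b[3]-a[3]]);return a[2:]+s[0]*a[:2]
C=[X(L,T),X(R,T),X(R,B),X(L,B)]
W=np.array([ray('wrist',c,.032,o)[:2] for c in C]);print(np.round(C,1).tolist(),W.tolist(),'centre',W.mean(0))
for a,b in((1,0),(2,3)):
    d=W[b]-W[a];print('len',np.hypot(*d),'ang',np.degrees(np.arctan2(d[1],d[0])))
for a,b in((0,3),(1,2)):
    d=W[b]-W[a];print('len',np.hypot(*d),'ang-90',np.degrees(np.arctan2(d[1],d[0]))-90)
for r in range(108,140,1): print(r,' '.join('%3d'%v for v in g[r,226:292:3]))
E
```

```text
[[276.79998779296875, 7.900000095367432], [487.29998779296875, 25.899999618530273], [445.20001220703125, 222.10000610351562], [270.8999938964844, 209.6999969482422]] [[0.5884, 0.0316], [0.429, 0.1355], [0.5328, 0.2949], [0.6923, 0.1913]] centre [0.560625 0.163325]
len 0.1902723574248241 ang -33.097085732869985
len 0.19019256031716905 ang -33.00492388048851
len 0.19052375180013645 ang-90 -33.047821166537176
len 0.19021776993751138 ang-90 -33.07185184443054
108 235 254  76  80  79  71 255 245 244 245 245 245 245 245 245 245 245 247 246 248 129 129
109 235 254  75  80  80  79 255 248 244 245 245 245 245 245 245 248 253 253 252 205 129 129
110 235 254  76  81  80  81 254 255 245 244 245 245 245 245 245 254 188 240 240 159 130 129
111 235 254  75  79  80  82 128 111 245 244 245 245 245 245 245 244 114 128 118  99 129 129
112 235 254  76  81  80  81  72   0 245 245 245 245 245 245 245 189 123 120 116 124 130 129
113 235 254  75  80  80  82  79   0 250 248 247 247 246 246 246 175 129 131 130 130 129 129
114 234 254  75  81  80  82  82  24 255 255 255 254 253 252 249 177 130 130 131 129 131 
[... 1603 characters left out ...]
 249 250 250 250 251 252 254 166 109 114 131 130 129 129
133 235 246 254 250 245 245 245 245 245 245 246 247 248 249 249 158 110 115 120 129 129 129
134 227 246 249 248 245 244 244 245 245 244 245 245 245 245 245 250 213 177 186 119 129 128
135 195 246 246 246 245 245 245 245 245 245 245 245 244 244 244 249 251 250 252 112 129 129
136 165 248 245 245 245 245 245 245 245 245 245 245 245 245 245 245 248 248 248 145 129 129
137 163 234 248 251 251 247 245 245 245 245 245 245 245 245 245 245 245 245 245 146 130 129
138 166 171 183 189 204 223 247 252 252 248 246 245 245 245 245 245 245 245 245 203 129 130
139 166 157 158 156 163 162 176 186 200 219 244 250 252 250 247 245 245 245 245 189 129 130
```

```bash
python3 - <<'E'
from h import *
import pickle
o=pickle.load(open('o5.pkl','rb'))
A=np.array([.5606,.1633]);t=np.radians(-33.05);R=np.array([[np.cos(t),np.sin(t)],[-np.sin(t),np.cos(t)]])
for z in(.078,.074,.068):
    a,b=[ray('wrist',p,z,o)[:2] for p in((240,123.2),(279.5,125.6))]
    print(z,'dockframe outer',R@(a-A),'inner',R@(b-A),'len',np.hypot(*(a-b)),'hub',R@(ray('wrist',(372.5,128.5),z-.016,o)[:2]-A))
E
```

```text
0.078 dockframe outer [0.11596306 0.00458468] inner [0.08303343 0.00403725] len 0.032934176777323604 hub [0.00234292 0.00116651]
0.074 dockframe outer [0.1170194  0.00479477] inner [0.08350707 0.00422611] len 0.03351715978420605 hub [0.00156732 0.00125838]
0.068 dockframe outer [0.11860392 0.00510991] inner [0.08437051 0.00454931] len 0.034237990595243684 hub [0.00046046 0.00149264]
```

apply_moves --motion '[{"slide": [0.4825, 0.41, 0], "yaw": 0, "gripper": -1}, {"slide": [0.4825, 0.41, 0], "yaw": 0, "gripper": -1}, {"slide": [0.4825, 0.41, 0], "yaw": 0, "gripper": -1}, {"slide": [0, 0, 0], "yaw": 0.1425, "gripper": -1}, {"slide": [0, 0, 0], "yaw": 0.1425, "gripper": -1}, {"slide": [0, 0, 0.4], "yaw": 0.1425, "gripper": -1}, {"slide": [0, 0, 0.8], "yaw": 0.1425, "gripper": -1}, {"slide": [0, 0, 0.8], "yaw": 0, "gripper": -1}, {"slide": [0, 0, 0.4], "yaw": 0, "gripper": -1}, {"slide": [0, 0, 0], "yaw": 0, "gripper": -1}]'

```text
time: 9.3
tcp_pos: [0.5606, 0.1611, 0.1042]
eef_rot: [[-0.892, -0.451, -0.005], [-0.451, 0.892, -0.001], [0.005, 0.001, -1.0]]
ft_force: [0.2, -1.8, 0.0]
width: -0.0
gripper_force: 0.0
```

```bash
python3 st.py
```

```text
9.3 [0.56059741 0.16111434 0.10415986] r 0.0030542048255204853 ang -141.87356912531035 toolx -153.16148650598944 [ 0.18126943 -1.75461962  0.01324393] [ 0.28  0.43 -0.13  1.02 -0.   -0.19]
```

apply_moves --motion '[{"slide": [-0.056, 0.033, 0.2], "yaw": 0, "gripper": -1}, {"slide": [0, 0, 0.15], "yaw": 0, "gripper": -1}, {"slide": [0, 0, 0.05], "yaw": 0, "gripper": -1}, {"slide": [0, 0, 0], "yaw": 0, "gripper": -1}]'

```text
time: 9.7
tcp_pos: [0.5637, 0.165, 0.0906]
eef_rot: [[-0.892, -0.453, 0.0], [-0.453, 0.892, 0.0], [-0.0, -0.0, -1.0]]
ft_force: [0.4, -0.0, -0.3]
width: -0.0001
gripper_force: 0.0
```

apply_moves --motion '[{"slide": [0, 0, 0.05], "yaw": 0, "gripper": -1}, {"slide": [0, 0, 0], "yaw": 0, "gripper": -1}]'

```text
time: 9.9
tcp_pos: [0.5637, 0.1651, 0.0886]
eef_rot: [[-0.891, -0.453, 0.0], [-0.453, 0.891, 0.0], [-0.0, -0.0, -1.0]]
ft_force: [0.3, 0.2, -0.0]
width: 0.0002
gripper_force: 0.0
```

apply_moves --motion '[{"slide": [0, 0, 0.04], "yaw": 0, "gripper": -1}, {"slide": [0, 0, 0], "yaw": 0, "gripper": -1}]'

```text
time: 10.1
tcp_pos: [0.5635, 0.1651, 0.0868]
eef_rot: [[-0.892, -0.453, -0.0], [-0.453, 0.892, -0.0], [0.0, 0.0, -1.0]]
ft_force: [-0.8, 0.4, 0.1]
width: -0.0002
gripper_force: 0.0
```

apply_moves --motion '[{"slide": [0, 0, 0.04], "yaw": 0, "gripper": -1}, {"slide": [0, 0, 0], "yaw": 0, "gripper": -1}]'

```text
time: 10.3
tcp_pos: [0.5635, 0.165, 0.0851]
eef_rot: [[-0.892, -0.453, -0.0], [-0.453, 0.892, -0.0], [0.0, 0.0, -1.0]]
ft_force: [-0.2, -0.8, 0.0]
width: -0.0001
gripper_force: 0.0
```

apply_moves --motion '[{"slide": [0.04, -0.02, 0.03], "yaw": 0, "gripper": -1}, {"slide": [0, 0, 0], "yaw": 0, "gripper": -1}]'

```text
time: 10.5
tcp_pos: [0.5622, 0.1634, 0.0839]
eef_rot: [[-0.892, -0.453, -0.001], [-0.453, 0.892, -0.0], [0.001, 0.0, -1.0]]
ft_force: [0.5, 0.3, 0.8]
width: -0.0004
gripper_force: 0.0
```

apply_moves --motion '[{"slide": [0, 0, 0.03], "yaw": 0, "gripper": -1}, {"slide": [0, 0, 0], "yaw": 0, "gripper": -1}]'

```text
time: 10.7
tcp_pos: [0.5625, 0.1636, 0.0828]
eef_rot: [[-0.892, -0.453, -0.0], [-0.453, 0.892, -0.0], [0.0, 0.0, -1.0]]
ft_force: [0.4, -0.1, -1.2]
width: -0.0002
gripper_force: 0.0
```

apply_moves --motion '[{"slide": [0, 0, 0.03], "yaw": 0, "gripper": -1}, {"slide": [0, 0, 0], "yaw": 0, "gripper": -1}]'

```text
time: 10.9
tcp_pos: [0.5625, 0.1636, 0.0815]
eef_rot: [[-0.892, -0.453, -0.0], [-0.453, 0.892, -0.0], [0.0, 0.0, -1.0]]
ft_force: [-0.2, -0.6, -0.3]
width: 0.0
gripper_force: 0.0
```

apply_moves --motion '[{"slide": [0, 0, 0.03], "yaw": 0, "gripper": -1}, {"slide": [0, 0, 0], "yaw": 0, "gripper": -1}]'

```text
time: 11.1
tcp_pos: [0.5625, 0.1637, 0.0805]
eef_rot: [[-0.892, -0.453, -0.0], [-0.453, 0.892, 0.0], [0.0, 0.0, -1.0]]
ft_force: [-0.6, -0.5, 1.8]
width: -0.0
gripper_force: 0.5
```

Contact came at TCP z of about 0.0805, so the hub top is at 58 mm and the feet have dropped. Now I'll press.

apply_moves --motion '[{"slide": [0, 0, 0.03], "yaw": 0, "gripper": -1}, {"slide": [0, 0, 0.03], "yaw": 0, "gripper": -1}]'

```text
time: 11.3
tcp_pos: [0.5626, 0.1637, 0.0785]
eef_rot: [[-0.892, -0.453, 0.0], [-0.453, 0.892, 0.0], [-0.0, 0.0, -1.0]]
ft_force: [-2.3, 0.0, 7.1]
width: 0.0
gripper_force: 3.1
```

apply_moves --motion '[{"slide": [0, 0, 0.03], "yaw": 0, "gripper": -1}, {"slide": [0, 0, 0.03], "yaw": 0, "gripper": -1}]'

```text
time: 11.5
tcp_pos: [0.5619, 0.1635, 0.076]
eef_rot: [[-0.892, -0.453, -0.001], [-0.453, 0.892, -0.0], [0.001, 0.0, -1.0]]
ft_force: [-4.6, -0.4, 7.3]
width: -0.0001
gripper_force: 3.7
```

apply_moves --motion '[{"slide": [0, 0, 0.025], "yaw": 0, "gripper": -1}, {"slide": [0, 0, 0], "yaw": 0, "gripper": -1}]'

```text
time: 11.7
tcp_pos: [0.5617, 0.1635, 0.0747]
eef_rot: [[-0.891, -0.453, -0.001], [-0.453, 0.891, -0.0], [0.001, 0.0, -1.0]]
ft_force: [-3.0, 0.5, 3.8]
width: 0.0001
gripper_force: 1.9
```

apply_moves --motion '[{"slide": [0, 0, 0.02], "yaw": 0, "gripper": -1}, {"slide": [0, 0, 0], "yaw": 0, "gripper": -1}]'

```text
time: 11.9
tcp_pos: [0.5618, 0.1635, 0.0741]
eef_rot: [[-0.891, -0.453, -0.001], [-0.453, 0.891, -0.0], [0.001, 0.0, -1.0]]
ft_force: [-4.7, -1.1, 6.2]
width: -0.0001
gripper_force: 3.3
```

apply_moves --motion '[{"slide": [0, 0, 0.02], "yaw": 0, "gripper": -1}, {"slide": [0, 0, 0], "yaw": 0, "gripper": -1}]'

```text
time: 12.1
tcp_pos: [0.5618, 0.1635, 0.074]
eef_rot: [[-0.892, -0.453, -0.001], [-0.453, 0.892, -0.0], [0.001, 0.0, -1.0]]
ft_force: [-7.6, -1.4, 14.4]
width: 0.0
gripper_force: 7.1
```

apply_moves --motion '[{"slide": [0, 0, 0.02], "yaw": 0, "gripper": -1}, {"slide": [0, 0, 0], "yaw": 0, "gripper": -1}, {"slide": [0, 0, 0], "yaw": 0, "gripper": -1}]'

```text
time: 12.4
tcp_pos: [0.5618, 0.1635, 0.074]
eef_rot: [[-0.891, -0.453, -0.0], [-0.453, 0.891, 0.0], [0.0, 0.0, -1.0]]
ft_force: [-9.5, -2.2, 20.8]
width: -0.0001
gripper_force: 10.8
```

Home: the hub is at its hard stop (TCP z 0.074) with 21 N, well under the limit. I'll lift and square up.

apply_moves --motion '[{"slide": [0, 0, -0.4], "yaw": 0, "gripper": -1}, {"slide": [0, 0, -0.9], "yaw": 0, "gripper": -1}, {"slide": [0, 0, -1], "yaw": 0, "gripper": -1}, {"slide": [0, 0, -0.9], "yaw": 0, "gripper": 0}, {"slide": [0, 0, 0], "yaw": 0.112, "gripper": 1}, {"slide": [0, 0, 0], "yaw": 0.112, "gripper": 1}, {"slide": [0, 0, 0], "yaw": 0.112, "gripper": 1}, {"slide": [0, 0, 0], "yaw": 0.112, "gripper": 1}, {"slide": [0, 0, 0], "yaw": 0, "gripper": 1}, {"slide": [0, 0, 0], "yaw": 0, "gripper": 1}]'

```text
time: 13.4
tcp_pos: [0.5625, 0.1636, 0.2002]
eef_rot: [[-1.0, -0.004, -0.0], [-0.004, 1.0, -0.0], [0.0, -0.0, -1.0]]
ft_force: [0.4, -0.6, -0.1]
width: 0.0852
gripper_force: 0.0
```

```bash
python3 st.py
```

```text
13.4 [0.56254588 0.16360458 0.20015546] r 0.0007561312140531387 ang 126.91134424122231 toolx -179.75352388688964 [ 0.39444298 -0.57500236 -0.09715896] [0.28 0.36 0.03 1.24 0.   0.28]
```

apply_moves --motion '[{"slide": [0.239, -0.96, 0], "yaw": 0, "gripper": 1}, {"slide": [0.239, -0.96, 0], "yaw": 0, "gripper": 1}, {"slide": [0.239, -0.96, 0], "yaw": 0, "gripper": 1}, {"slide": [0.239, -0.96, 0], "yaw": 0, "gripper": 1}, {"slide": [0.239, -0.96, 0], "yaw": 0, "gripper": 1}, {"slide": [0.239, -0.96, 0], "yaw": 0, "gripper": 1}, {"slide": [0.239, -0.96, 0], "yaw": 0, "gripper": 1}, {"slide": [0.239, -0.96, 0], "yaw": 0, "gripper": 1}, {"slide": [0.239, -0.96, 0], "yaw": 0, "gripper": 1}, {"slide": [0, 0, 0], "yaw": 0, "gripper": 1}]'

```text
time: 14.4
tcp_pos: [0.4758, -0.1858, 0.2003]
eef_rot: [[-1.0, 0.0, -0.0], [0.0, 1.0, -0.001], [0.0, -0.001, -1.0]]
ft_force: [-0.3, -0.1, 0.3]
width: 0.0853
gripper_force: 0.0
```

```bash
python3 st.py
```

```text
14.4 [ 0.47584116 -0.18578244  0.20031224] r 0.3595077900825347 ang -104.03055768264011 toolx 179.9832562969566 [-0.30372083 -0.09812815  0.32750699] [-0.37  0.24 -0.15  1.18 -0.   -0.37]
```

apply_moves --motion '[{"slide": [-0.015, 0.08, 0.9], "yaw": 0, "gripper": 1}, {"slide": [0, 0, 0.9], "yaw": 0, "gripper": 1}, {"slide": [0, 0, 0.9], "yaw": 0, "gripper": 1}, {"slide": [0, 0, 0.6], "yaw": 0, "gripper": 1}, {"slide": [0, 0, 0.33], "yaw": 0, "gripper": 1}, {"slide": [0, 0, 0], "yaw": 0, "gripper": 1}, {"slide": [0, 0, 0], "yaw": 0, "gripper": -0.3}, {"slide": [0, 0, 0], "yaw": 0, "gripper": -0.3}, {"slide": [0, 0, 0], "yaw": 0, "gripper": -0.3}, {"slide": [0, 0, 0], "yaw": 0, "gripper": -0.3}]' --squeeze 25

```text
time: 15.4
tcp_pos: [0.4781, -0.1791, 0.0561]
eef_rot: [[-1.0, -0.001, 0.002], [-0.001, 1.0, -0.001], [-0.002, -0.001, -1.0]]
ft_force: [0.4, 0.3, 4.9]
width: 0.0389
gripper_force: 24.6
```

```bash
python3 st.py
```

```text
15.4 [ 0.47814309 -0.17911005  0.05610208] r 0.35247692267460906 ang -103.93049087745027 toolx -179.92931157017915 [0.37384772 0.25895022 4.90598009] [-0.36  0.36 -0.39  0.82 -0.   -0.36]
```

apply_moves --motion '[{"slide": [0, 0, -0.3], "yaw": 0, "gripper": -0.3}, {"slide": [0, 0, -0.6], "yaw": 0, "gripper": -0.3}, {"slide": [0, 0, -0.9], "yaw": 0, "gripper": -0.3}, {"slide": [0, 0, -0.9], "yaw": 0, "gripper": -0.3}, {"slide": [0, 0, -0.9], "yaw": 0, "gripper": -0.3}, {"slide": [0, 0, 0], "yaw": 0, "gripper": -0.3}]'

```text
time: 16.0
tcp_pos: [0.4795, -0.1796, 0.2046]
eef_rot: [[-1.0, -0.001, 0.008], [-0.001, 1.0, -0.003], [-0.008, -0.003, -1.0]]
ft_force: [-0.1, -0.2, -0.4]
width: 0.039
gripper_force: 25.4
```

apply_moves --motion '[{"slide": [-0.104, 0.7, 0], "yaw": 0, "gripper": -0.3}, {"slide": [-0.104, 0.95, 0], "yaw": 0, "gripper": -0.3}, {"slide": [-0.104, 0.98, 0], "yaw": 0, "gripper": -0.3}, {"slide": [-0.104, 0.98, 0], "yaw": 0, "gripper": -0.3}, {"slide": [-0.104, 0.98, 0], "yaw": 0, "gripper": -0.3}, {"slide": [-0.104, 0.98, 0], "yaw": 0, "gripper": -0.3}, {"slide": [-0.104, 0.98, 0], "yaw": 0, "gripper": -0.3}, {"slide": [-0.104, 0.98, 0], "yaw": 0, "gripper": -0.3}, {"slide": [-0.104, 0.98, 0], "yaw": 0, "gripper": -0.3}, {"slide": [-0.104, 0.76, 0], "yaw": 0, "gripper": -0.3}]'

```text
time: 17.0
tcp_pos: [0.5182, 0.1941, 0.1991]
eef_rot: [[-1.0, -0.002, -0.0], [-0.002, 1.0, 0.0], [0.0, 0.0, -1.0]]
ft_force: [0.2, -0.8, -0.4]
width: 0.0394
gripper_force: 25.4
```

```bash
python3 - <<'E'
from h import *
o=get_obs();o=get_obs();print(o['tcp_pos'],o['width'],o['gripper_force'],o['joints'])
for n in('scene','side'):
    im=get_image(n);cv2.imwrite(f'pics/{n}6.png',im[:,:,::-1])
    p=proj(n,[o['tcp_pos']-[0,0,.003],[.4765,-.182,.052],[.6096,-.1775,.052],[.6083,.1871,.087]]);print(n,p.tolist())
    g=im.max(2);k,l,s,c=cv2.connectedComponentsWithStats((g<45).astype(np.uint8))
    print([(s[i,4],c[i].round(1).tolist()) for i in range(1,k) if 40<s[i,4]<400])
E
```

```text
[0.51823927 0.19406051 0.19910964] 0.039363651466277016 25.4191283621185 [ 3.58160938e-01  3.09524331e-01 -5.42066396e-02  1.20741350e+00
  2.66777645e-04  3.56209559e-01]
scene [[391.9, 153.8], [257.8, 200.0], [266.6, 235.9], [395.1, 204.5]]
[(np.int32(65), [280.0, 56.1]), (np.int32(351), [396.9, 92.7]), (np.int32(189), [473.9, 188.6]), (np.int32(160), [395.0, 204.2]), (np.int32(149), [267.7, 235.6]), (np.int32(221), [522.4, 351.0])]
side [[295.2, 129.4], [299.1, 250.2], [351.6, 243.7], [324.0, 160.3]]
[(np.int32(152), [58.0, 16.3]), (np.int32(170), [55.7, 61.4]), (np.int32(194), [53.2, 112.6])]
```

apply_moves --motion '[{"slide": [-0.03, -0.055, 0.5], "yaw": 0, "gripper": -0.3}, {"slide": [0, 0, 0.6], "yaw": 0, "gripper": -0.3}, {"slide": [0, 0, 0.6], "yaw": 0, "gripper": -0.3}, {"slide": [0, 0, 0.4], "yaw": 0, "gripper": -0.3}, {"slide": [0, 0, 0], "yaw": 0, "gripper": -0.3}]'

```text
time: 17.6
tcp_pos: [0.5181, 0.1885, 0.113]
eef_rot: [[-1.0, -0.0, -0.004], [-0.0, 1.0, -0.002], [0.004, -0.002, -1.0]]
ft_force: [-0.3, 0.2, 0.0]
width: 0.0391
gripper_force: 25.5
```

```bash
python3 - <<'E'
from h import *
o=get_obs();print(o['tcp_pos']);im=get_image('wrist');cv2.imwrite('pics/w7.png',im[:,:,::-1])
print(proj('wrist',[[.5184,.1918,.056],[.5593,.1116,.056],[.562,.1635,.052]],o))
E
```

```text
[0.51813832 0.18848152 0.11304491]
[[322.5 224.6]
 [209.6 278. ]
 [283.3 278.4]]
```

View pics/w7.png

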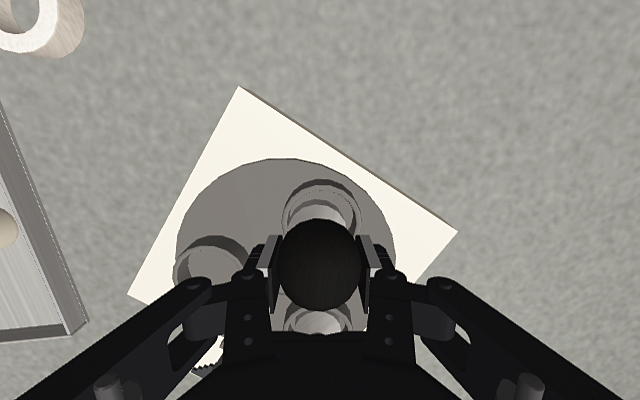

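The bulb is centred at column 318 and the well rim at about 322, with the rim mostly where predicted. I'm about 3 mm short in y and will correct that while lowering.

apply_moves --motion '[{"slide": [0, 0, 0.1], "yaw": 0, "gripper": -0.3}, {"slide": [0, 0, 0], "yaw": 0, "gripper": -0.3}]'

```text
time: 17.85
tcp_pos: [0.5202, 0.1897, 0.1117]
eef_rot: [[-1.0, -0.001, 0.001], [-0.001, 1.0, 0.0], [-0.001, 0.0, -1.0]]
ft_force: [0.3, -1.1, -0.3]
width: 0.0389
gripper_force: 25.5
```

apply_moves --motion '[{"slide": [0.02, 0.05, 0], "yaw": 0, "gripper": -0.3}, {"slide": [0, 0, 0.15], "yaw": 0, "gripper": -0.3}, {"slide": [0, 0, 0.15], "yaw": 0, "gripper": -0.3}, {"slide": [0, 0, 0.1], "yaw": 0, "gripper": -0.3}, {"slide": [0, 0, 0], "yaw": 0, "gripper": -0.3}]'

```text
time: 18.35
tcp_pos: [0.5186, 0.1916, 0.0942]
eef_rot: [[-1.0, -0.001, -0.001], [-0.001, 1.0, -0.001], [0.001, -0.001, -1.0]]
ft_force: [-0.6, -0.4, -0.3]
width: 0.0389
gripper_force: 25.5
```

apply_moves --motion '[{"slide": [0, 0, 0.05], "yaw": 0, "gripper": -0.3}, {"slide": [0, 0, 0], "yaw": 0, "gripper": -0.3}]'

```text
time: 18.55
tcp_pos: [0.519, 0.1917, 0.0929]
eef_rot: [[-1.0, -0.001, -0.0], [-0.001, 1.0, -0.0], [0.0, -0.0, -1.0]]
ft_force: [0.1, 1.4, -1.0]
width: 0.0388
gripper_force: 25.5
```

apply_moves --motion '[{"slide": [0, 0, 0.03], "yaw": 0, "gripper": -0.3}, {"slide": [0, 0, 0], "yaw": 0, "gripper": -0.3}]'

```text
time: 18.75
tcp_pos: [0.5191, 0.1918, 0.0919]
eef_rot: [[-1.0, -0.001, -0.0], [-0.001, 1.0, 0.0], [0.0, 0.0, -1.0]]
ft_force: [-0.4, 0.1, -0.8]
width: 0.039
gripper_force: 25.5
```

apply_moves --motion '[{"slide": [0, 0, 0], "yaw": 0, "gripper": 0.1}, {"slide": [0, 0, 0], "yaw": 0, "gripper": 0.5}, {"slide": [0, 0, 0], "yaw": 0, "gripper": 0.5}, {"slide": [0, 0, 0], "yaw": 0, "gripper": 0.5}, {"slide": [0, 0, -0.3], "yaw": 0, "gripper": 0.5}, {"slide": [0, 0, -0.8], "yaw": 0, "gripper": 0.5}, {"slide": [0, 0, -0.9], "yaw": 0, "gripper": 1}, {"slide": [0, 0, -0.8], "yaw": 0, "gripper": 1}, {"slide": [0, 0, 0], "yaw": 0, "gripper": 1}]'

```text
time: 19.65
tcp_pos: [0.5211, 0.1925, 0.2093]
eef_rot: [[-1.0, -0.001, 0.007], [-0.001, 1.0, 0.003], [-0.007, 0.003, -1.0]]
ft_force: [0.9, 0.0, -0.2]
width: 0.0855
gripper_force: 0.0
```

```bash
cat > bl.py <<'E'
from h import *
o=get_obs();print(o['tcp_pos'])
for n in('scene','side'):
    im=get_image(n);cv2.imwrite(f'pics/{n}_%d.png'%(o['time']*100),im[:,:,::-1])
    print(n,'pred b,c,e3',proj(n,[[.5184,.1918,.087],[.5593,.1116,.087],[.6083,.1871,.087]]).tolist())
    k,l,s,c=cv2.connectedComponentsWithStats((im.max(2)<45).astype(np.uint8))
    print([(int(s[i,4]),c[i].round(1).tolist()) for i in range(1,k) if 40<s[i,4]<400])
E
python3 bl.py
```

```text
[0.52113482 0.19253005 0.20925401]
scene pred b,c,e3 [[386.0, 181.4], [364.0, 196.1], [395.1, 204.5]]
[(153, [385.8, 44.9]), (68, [280.0, 56.2]), (357, [396.9, 89.4]), (188, [474.2, 188.9]), (134, [385.3, 181.2]), (160, [395.0, 204.2]), (149, [267.7, 235.6]), (235, [522.4, 350.7])]
side pred b,c,e3 [[295.6, 161.6], [312.7, 173.7], [324.0, 160.3]]
[(145, [57.1, 16.5]), (167, [55.3, 61.4]), (196, [53.2, 113.0])]
```

Electrode 1 stands in well b: the scene blob is at (385.3,181.2) against a predicted (386.0,181.4). Now electrode 2.

apply_moves --motion '[{"slide": [-0.22, -0.7, 0], "yaw": 0, "gripper": 1}, {"slide": [-0.22, -0.95, 0], "yaw": 0, "gripper": 1}, {"slide": [-0.22, -0.98, 0], "yaw": 0, "gripper": 1}, {"slide": [-0.22, -0.98, 0], "yaw": 0, "gripper": 1}, {"slide": [-0.22, -0.98, 0], "yaw": 0, "gripper": 1}, {"slide": [-0.22, -0.98, 0], "yaw": 0, "gripper": 1}, {"slide": [-0.22, -0.98, 0], "yaw": 0, "gripper": 1}, {"slide": [-0.22, -0.98, 0], "yaw": 0, "gripper": 1}, {"slide": [-0.22, -0.98, 0], "yaw": 0, "gripper": 1}, {"slide": [-0.2, -0.72, 0], "yaw": 0, "gripper": 1}]'

```text
time: 20.75
tcp_pos: [0.6061, -0.1796, 0.2025]
eef_rot: [[-1.0, 0.0, -0.002], [0.0, 1.0, 0.0], [0.002, 0.0, -1.0]]
ft_force: [0.2, 0.3, -0.5]
width: 0.0855
gripper_force: 0.0
```

apply_moves --motion '[{"slide": [0, 0, 0], "yaw": 0, "gripper": 1}, {"slide": [0, 0, 0], "yaw": 0, "gripper": 1}]'

```text
time: 20.95
tcp_pos: [0.6059, -0.1777, 0.2025]
eef_rot: [[-1.0, 0.001, -0.002], [0.001, 1.0, 0.001], [0.002, 0.001, -1.0]]
ft_force: [-0.3, 0.3, -0.2]
width: 0.0855
gripper_force: 0.0
```

apply_moves --motion '[{"slide": [-0.09, 0.02, 0.9], "yaw": 0, "gripper": 1}, {"slide": [0, 0, 0.9], "yaw": 0, "gripper": 1}, {"slide": [0, 0, 0.9], "yaw": 0, "gripper": 1}, {"slide": [0, 0, 0.6], "yaw": 0, "gripper": 1}, {"slide": [0, 0, 0.36], "yaw": 0, "gripper": 1}, {"slide": [0, 0, 0], "yaw": 0, "gripper": 1}, {"slide": [0, 0, 0], "yaw": 0, "gripper": -0.3}, {"slide": [0, 0, 0], "yaw": 0, "gripper": -0.3}, {"slide": [0, 0, 0], "yaw": 0, "gripper": -0.3}, {"slide": [0, 0, 0], "yaw": 0, "gripper": -0.3}]' --squeeze 25

```text
time: 21.95
tcp_pos: [0.6109, -0.1765, 0.0587]
eef_rot: [[-1.0, -0.001, 0.002], [-0.001, 1.0, -0.0], [-0.002, -0.0, -1.0]]
ft_force: [-0.1, 0.8, 4.1]
width: 0.0394
gripper_force: 24.9
```

apply_moves --motion '[{"slide": [0, 0, -0.3], "yaw": 0, "gripper": -0.3}, {"slide": [0, 0, -0.6], "yaw": 0, "gripper": -0.3}, {"slide": [0, 0, -0.9], "yaw": 0, "gripper": -0.3}, {"slide": [0, 0, -0.9], "yaw": 0, "gripper": -0.3}, {"slide": [0, 0, -0.9], "yaw": 0, "gripper": -0.3}, {"slide": [0, 0, 0], "yaw": 0, "gripper": -0.3}, {"slide": [0, 0, 0], "yaw": 0, "gripper": -0.3}]'

```text
time: 22.65
tcp_pos: [0.6106, -0.1768, 0.2029]
eef_rot: [[-1.0, -0.001, 0.002], [-0.001, 1.0, -0.001], [-0.002, -0.001, -1.0]]
ft_force: [0.2, 0.4, -1.3]
width: 0.039
gripper_force: 25.4
```

apply_moves --motion '[{"slide": [0.157, 0.7, 0], "yaw": 0, "gripper": -0.3}, {"slide": [0.157, 0.97, 0], "yaw": 0, "gripper": -0.3}, {"slide": [0.157, 0.97, 0], "yaw": 0, "gripper": -0.3}, {"slide": [0.157, 0.97, 0], "yaw": 0, "gripper": -0.3}, {"slide": [0.157, 0.97, 0], "yaw": 0, "gripper": -0.3}, {"slide": [0.157, 0.97, 0], "yaw": 0, "gripper": -0.3}, {"slide": [0.157, 0.97, 0], "yaw": 0, "gripper": -0.3}, {"slide": [0.157, 0.69, 0], "yaw": 0, "gripper": -0.3}, {"slide": [0, 0, 0], "yaw": 0, "gripper": -0.3}, {"slide": [0, 0, 0], "yaw": 0, "gripper": -0.3}]'

```text
time: 23.65
tcp_pos: [0.559, 0.112, 0.2005]
eef_rot: [[-1.0, -0.002, -0.002], [-0.002, 1.0, -0.001], [0.002, -0.001, -1.0]]
ft_force: [0.7, -0.2, -0.8]
width: 0.0388
gripper_force: 25.5
```

apply_moves --motion '[{"slide": [-0.03, 0, 0.5], "yaw": 0, "gripper": -0.3}, {"slide": [0, 0, 0.6], "yaw": 0, "gripper": -0.3}, {"slide": [0, 0, 0.6], "yaw": 0, "gripper": -0.3}, {"slide": [0, 0, 0.4], "yaw": 0, "gripper": -0.3}, {"slide": [0, 0, 0], "yaw": 0, "gripper": -0.3}, {"slide": [0, 0, 0], "yaw": 0, "gripper": -0.3}]'

```text
time: 24.25
tcp_pos: [0.5609, 0.1108, 0.1174]
eef_rot: [[-1.0, 0.0, -0.001], [0.0, 1.0, -0.0], [0.001, -0.0, -1.0]]
ft_force: [0.3, -0.6, 0.3]
width: 0.0386
gripper_force: 25.5
```

apply_moves --motion '[{"slide": [0.015, 0.022, 0.1], "yaw": 0, "gripper": -0.3}, {"slide": [0, 0, 0.15], "yaw": 0, "gripper": -0.3}, {"slide": [0, 0, 0.15], "yaw": 0, "gripper": -0.3}, {"slide": [0, 0, 0.13], "yaw": 0, "gripper": -0.3}, {"slide": [0, 0, 0], "yaw": 0, "gripper": -0.3}]'

```text
time: 24.75
tcp_pos: [0.5598, 0.1126, 0.0954]
eef_rot: [[-1.0, -0.001, -0.001], [-0.001, 1.0, -0.0], [0.001, -0.0, -1.0]]
ft_force: [-0.6, -0.7, -0.4]
width: 0.0392
gripper_force: 25.5
```

apply_moves --motion '[{"slide": [0, 0, 0.03], "yaw": 0, "gripper": -0.3}, {"slide": [0, 0, 0], "yaw": 0, "gripper": -0.3}]'

```text
time: 24.95
tcp_pos: [0.5604, 0.1127, 0.0951]
eef_rot: [[-1.0, -0.001, -0.0], [-0.001, 1.0, -0.0], [0.0, -0.0, -1.0]]
ft_force: [0.3, 0.2, -0.5]
width: 0.0389
gripper_force: 25.5
```

apply_moves --motion '[{"slide": [0, -0.02, 0.03], "yaw": 0, "gripper": -0.3}, {"slide": [0, 0, 0], "yaw": 0, "gripper": -0.3}]'

```text
time: 25.15
tcp_pos: [0.5603, 0.1118, 0.0939]
eef_rot: [[-1.0, -0.001, -0.0], [-0.001, 1.0, -0.0], [0.0, -0.0, -1.0]]
ft_force: [-0.4, -0.1, 0.2]
width: 0.0391
gripper_force: 25.5
```

apply_moves --motion '[{"slide": [0, 0, 0], "yaw": 0, "gripper": 0.1}, {"slide": [0, 0, 0], "yaw": 0, "gripper": 0.5}, {"slide": [0, 0, 0], "yaw": 0, "gripper": 0.5}, {"slide": [0, 0, 0], "yaw": 0, "gripper": 0.5}, {"slide": [0, 0, -0.3], "yaw": 0, "gripper": 0.5}, {"slide": [0, 0, -0.8], "yaw": 0, "gripper": 0.5}, {"slide": [0, 0, -0.9], "yaw": 0, "gripper": 0.5}, {"slide": [0, 0, -0.9], "yaw": 0, "gripper": 0.5}, {"slide": [0.5, 0, 0], "yaw": 0, "gripper": 0.5}, {"slide": [0, 0, 0], "yaw": 0, "gripper": 0.5}]'

```text
time: 26.15
tcp_pos: [0.5394, 0.1119, 0.212]
eef_rot: [[-1.0, -0.001, 0.002], [-0.001, 1.0, 0.0], [-0.002, 0.0, -1.0]]
ft_force: [-1.8, 0.3, -0.3]
width: 0.064
gripper_force: 0.0
```

```bash
python3 bl.py
```

```text
[0.53939789 0.11190881 0.21204354]
scene pred b,c,e3 [[386.0, 181.4], [364.0, 196.1], [395.1, 204.5]]
[(108, [279.6, 57.0]), (343, [366.6, 97.9]), (285, [274.2, 103.1]), (187, [474.0, 188.7]), (134, [385.3, 181.2]), (153, [364.9, 195.6]), (159, [395.1, 204.2]), (220, [522.4, 350.7])]
side pred b,c,e3 [[295.6, 161.6], [312.7, 173.7], [324.0, 160.3]]
[(138, [66.4, 15.5]), (159, [64.5, 60.4]), (166, [62.1, 110.0])]
```

All three bulbs sit within 1 px of their predicted in-well positions, and the arm is clear at z = 0.21, so I'm handing in.

```bash
python3 -c "
from station import *
print(finish_job())"
```

```text
the job is handed in; nothing more can be done
None
```

The job is handed in at about 26 s; the station gave no verdict. By force and camera readings, the carrier was turned, dropped and pressed fully home, electrodes 1 and 2 stand in wells b and c, and electrode 3 is still in well a.

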